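Press a wiper end cap with one turn of the flywheel

ROBOT

A 6-joint arm with a two-finger parallel gripper is mounted at the origin on the work surface. World frame = base frame: x ahead of the robot, y to its left, z up, the work surface at z = 0. Lengths are in m, angles in rad, forces in N, time in s.
With the tool pointing down it reaches from about 0.25 to 0.775 m from the base axis. Payload 4 kg.
Tool frame: the origin (TCP) lies at the very end of the fingers, on their centre line; the grasp point (between the pads) lies 19 mm behind it; z points along the fingers, y is the line along which they close (so a half turn about z gives the same grasp; the last joint's range is limited). The gripper opens to 94 mm and grips with 3 to 60 N. Pads are 16 mm wide; open, the fingers measure 119 mm over their backs; the gripper's body (75 mm by 177 mm) begins 78 mm behind the grasp point.
Start: joints at [-1.299, 0.087, 1.371, -0, 1.684, -0.103], TCP at [0.201, -0.512, 0.206] pointing down, gripper open.
Joint ranges: [-3.1, 3.1], [-0.76, 2.03], [0.27, 2.55], [-1.08, 4.22], [0.17, 2.65], [-2.57, 2.57]. Speed limits (rad/s): [2.79, 2.79, 3.14, 3.14, 3.14, 3.14].

INTERFACE

Orientations are given as [roll, pitch, yaw] about the fixed x, y, z axes, in that order (R = Rz(yaw) Ry(pitch) Rx(roll)).
In Python, from bench import robot gives the robot as it stands. The module is installed in compiled form; this text tells all that it offers.
- The arm moves only by the tool move_arm, never from a script. Its argument "deltas" is one flat list of numbers, 7 for each row, row after row: the turn, a rotation vector about the tool's x, y, z in rad, then the shift along the tool's x, y, z in cm, then the closure, from -1 (fully open) to 1 (shut). A call has 1 to 8 rows; each row is the pose to reach, as a shift and turn from the pose commanded when the call began, along the tool's axes at that moment; what a row does not reach only later rows make up. A row lasts 1/10 s, in which the tool goes at most 50 mm and 8.59 degrees, less where a joint would pass 70% of its speed; a pose out of reach is approached as far as the arm can. A call with a gripper value outside its range is refused whole. The fingers move at their own pace and stop on an object; the grip force is fixed at half the most. Time passes only in rows, so rows that repeat a pose let the fingers close. It gives the time, the measured TCP pose, the force, the opening and the grip force at its end, in the units of the state.
- robot.get_obs(): the state, without advancing time (a new reading comes with each control period).
- robot.snapshot(name): name is "scene" or "side" or "wrist"; returns a dict with "image" (420x560x3 uint8, red, green, blue), "depth" (420x560 float32, m along the optical axis (not along the pixel's ray), 0 where there is no reading), "fov_y" (degrees; the focal length in pixels is half the picture's height over the tangent of half this angle, whatever the lens; pixels are square), "cx", "cy" (the principal point, pixels), "origin" and "orientation" of the camera in the world; the wrist camera has in their place "T_tool_cam" (4x4, takes a point from camera to tool coordinates, whose origin is the TCP and whose axes are the flange's). Camera axes: x right, y up, looking along -z (the intrinsics and any distortion apply to the point x, -y, -z); pixel columns grow to the right and rows downward; lengths in m; the calibration is good to about 2 mm. A picture is of the moment at which its call begins: read the wrist's pose just before it.
- robot.close_job(): hands the job in; it is judged then, once.
The state is a dict: "time": time; "joint_positions": joint angles; "qvel": joint speeds; "joint_torque": joint torques, N m; "tool_pos": TCP position; "ee_rot": TCP orientation; "wrist_force": force on the tool from outside, world axes, zero at the start; "wrist_torque": the same for the moment, N m; "width": finger opening in m; "finger_force": force on a finger pad.
Only numpy, scipy, OpenCV 4.12 (cv2) and the standard library are available. Lean on these libraries where they do the work, as an engineer would, in place of code of your own. Each camera call takes 0.05 s, during which the arm holds its last target. There are 200 camera calls.

TASK

Take the black rectangular wiper end cap from the steel tray, lay it in the guide channel of the grey cap press between ram and tongue, open end towards the tongue, and let go. Then, by its upright handle, turn the flywheel counter-clockwise (seen from above) through one full revolution, so that the ram, not the gripper, presses the cap fully onto the tongue and draws back, and finish by leaning the wheel firmly but gently against its end stop before letting go. Leave the bottle, the crock and the funnel where they stand.

Things in the scene. Friction and masses are not known exactly. Their poses are not given: they have to be found in the camera images.
- cap: the wiper end cap: black plastic rectangular sleeve, 36 mm long (x), 26 mm wide (y), 22 mm high, 25 g, the only rectangular black part in the tray. Origin at the centre of its underside; x points out of its open end, the other end is closed and has a 4 mm ridge across its top. It lies on its underside in the tray (inner floor 2 mm above the bench, rim 16 mm)
- cap_mid (a point): centre of the end cap, half-way up (11 mm above its underside); axes as the cap's
- cap_mouth (a point): centre of the cap's open end, 18 mm from cap_mid along the cap's x
- nest (a point): the loading place: a point on the guide channel's floor, 45 mm above the bench. Its y axis runs along the channel from ram to tongue, x across, z up. The channel is 30 mm wide between strips 6 mm high and 12 mm thick, from 40 mm behind to 65 mm beyond this point. The drawn-back ram face is at y = -33 mm. A cap centred within 8 mm of here along y and 3 mm across, let go, is well laid
- shoulder (a point): root of the tongue, 63 mm from the nest along its y and 11 mm above the channel floor; axes as the nest's. The aluminium tongue is 10 mm wide, 6 mm high and reaches 28 mm from here back towards the ram; behind it is a wiper rail, 20 mm wide, held in dark steel clamp jaws 34 mm high that begin 22 mm beyond. With the cap fully on, its open end is 0 to 4 mm short of this point
- hub (a point): on the flywheel's upright axis at the level of the disc's top face (100 mm above the bench; disc radius 74 mm; hub nut 16 mm radius, 8 mm high). The wheel turns counter-clockwise seen from above. An end stop halts it one revolution on from its start, give or take 10 degrees: where exactly can only be felt
- handle (a point): centre of the flywheel's upright black handle: a freely spinning sleeve, 22 mm diameter, 52 mm high, on the disc 55 mm from the axis; this point is 29 mm above the disc's top face, 26 mm below the sleeve's top. Grip it from above; a gripper of fixed orientation can carry it right round. Turning takes 2 to 6 N; the wheel stays where it is left
- ram_face (a point): centre of the steel ram's front face, 8 mm above the channel floor, 33 mm behind the nest (nest y = -33 mm, within 2 mm) when drawn back and 26 to 27 mm beyond it when fully out at half a revolution; it hardly moves in the first and last 10 degrees of the wheel. The ram is 22 mm wide, 16 mm high and driven by a crank under the wheel
- flywheel (a joint): twist of the flywheel on its sprung hub, in the turning direction, rad (0 unloaded; NOT the wheel's angle): a spring of 60 N m/rad. 0.002 to 0.005 while the wheel turns (readings are noisier than that: feel the force); on the end stop, 10 N along the turning direction at the handle gives 0.009. Seating the wheel takes 8 to 14 N, held half a second; above 20 N (0.0185) the drive is overloaded
- bottle: amber glass bottle, 170 mm high, 68 mm diameter, origin at the centre of its underside; leave alone
- crock: closed white ceramic crock, 136 mm high, 116 mm diameter, origin at the centre of its underside; leave alone
- funnel: green funnel standing on its wide mouth, 120 mm high, 110 mm diameter, origin at the centre of its underside; leave alone
Things that resemble listed ones, but are neither listed nor needed, are in the scene too. What is shaped like the cap but brown is not meant. Leave any purple look-alike of the part that bears ram_face alone.

How it is judged:
By the outcome, as a careful person would: the job done as asked, in the order asked, and still so for the second after the job is handed in, with the robot touching nothing.
It also fails if it takes over 72 s, if anything falls off the work surface, if the arm or the gripper's body presses on something with over 40 N, if the wrist force passes 120 N, or if a joint passes its speed limit or range.

## Working session

There is one attempt and no reset: what is moved stays moved. The work goes in short steps, Python scripts to look and compute and a tool call to move; the robot and the scene stay as the last step left them, time stands still between calls to the robot, and variables do not carry over. Pictures are saved under pics/ and viewed, at most 10 in all, crops included, and the job is handed in when it is done.

Besides the shell and the picture viewer there is one more tool, called as a command line: name --argument value ..., lists and objects as JSON in quotes. move_arm: Moves the arm, as the interface text tells. Its arguments: {"type":"object","properties":{"deltas":{"type":"array","items":{"type":"number"}}},"required":["deltas"]}

```bash
mkdir -p pics
cat > h.py <<'E'
import numpy as np, cv2, pickle
from scipy.spatial.transform import Rotation as R
from bench import robot
def snap(n,f):
    o=robot.get_obs(); s=robot.snapshot(n); s['obs']=o
    if n=='wrist':
        T=np.eye(4); e=np.array(o['ee_rot']); T[:3,:3]=R.from_euler('xyz',e).as_matrix() if e.size==3 else e.reshape(3,3)
        T[:3,3]=o['tool_pos']; s['T']=T@np.array(s['T_tool_cam'])
    else:
        T=np.eye(4); q=np.array(s['orientation']); T[:3,:3]=R.from_euler('xyz',q).as_matrix() if q.size==3 else q.reshape(3,3); T[:3,3]=s['origin']; s['T']=T
    pickle.dump(s,open(f+'.pkl','wb')); cv2.imwrite('pics/'+f+'.png',s['image'][:,:,::-1]); return s
def load(f): return pickle.load(open(f+'.pkl','rb'))
def rays(s,u,v):
    f=210/np.tan(np.radians(s['fov_y'])/2)
    return np.stack([(u-s['cx'])/f,-(v-s['cy'])/f,-np.ones_like(u*1.)],-1)
def pt(s,u,v,z=None):
    """world point by depth, or by plane z"""
    d=rays(s,np.array(u),np.array(v))
    if z is None: return s['T'][:3,3]+s['depth'][v,u]*(s['T'][:3,:3]@d)
    w=s['T'][:3,:3]@d; o=s['T'][:3,3]; return o+w*(z-o[2])/w[2]
def cloud(s):
    v,u=np.mgrid[0:420,0:560]; d=rays(s,u,v)*s['depth'][...,None]
    return d@s['T'][:3,:3].T+s['T'][:3,3]
E
python3 - <<'E'
from h import *
for n in('scene','side','wrist'):
    s=snap(n,n+'0'); print(n,[ (k,np.round(v,3).tolist()) for k,v in s.items() if k not in('image','depth','obs','T')])
print(robot.get_obs())
E
```

```text
scene [('fov_y', 47.641), ('cx', 288.14), ('cy', 205.61), ('origin', [1.073, 0.846, 0.769]), ('orientation', [1.024, 0.021, 2.584])]
side [('fov_y', 51.869), ('cx', 285.006), ('cy', 214.593), ('origin', [0.437, -1.056, 0.693]), ('orientation', [1.041, -0.009, -0.085])]
wrist [('fov_y', 63.253), ('cx', 279.611), ('cy', 203.228), ('T_tool_cam', [[0.0, 0.958, 0.288, 0.084], [1.0, -0.0, -0.0, -0.001], [-0.0, 0.288, -0.958, -0.18], [0.0, 0.0, 0.0, 1.0]])]
{'time': 0.15, 'joint_positions': array([-1.29909936e+00,  8.78291553e-02,  1.37187843e+00, -2.04272805e-05,
        1.68362369e+00, -1.03083181e-01]), 'qvel': array([ 0.00071881, -0.0031396 , -0.00429455,  0.00027891,  0.00112974,
       -0.00027104]), 'joint_torque': array([ 1.32810841e-03, -3.40641010e+01, -3.02792394e+01,  7.18586426e-02,
        3.05439520e-02, -1.17172240e-04]), 'tool_pos': array([ 0.20122155, -0.5114171 ,  0.2045636 ]), 'ee_rot': array([-3.13986117e+00, -1.58711670e-04,  3.74777724e-01]), 'wrist_force': array([ 1.02430241,  0.31227797, -0.22374142]), 'wrist_torque': array([ 0.00111817, -0.01321486, -0.03458955]), 'finger_force': 0.0, 'width': 0.09419931606392443}
```

View pics/scene0.png

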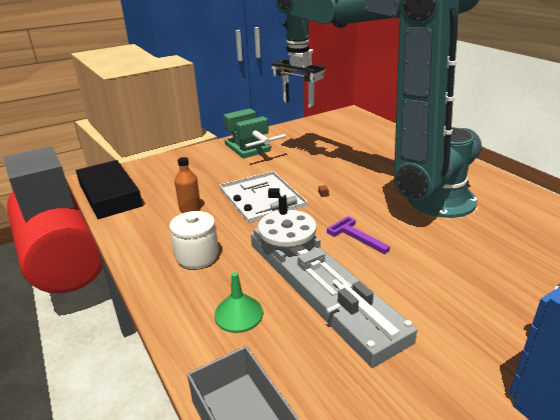

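View pics/side0.png

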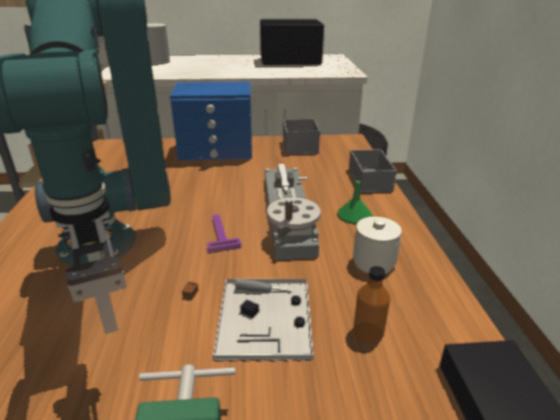

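The scene view shows the tray with the black rectangular cap at about (273,193), the flywheel at (287,227) and its handle at (283,203). The channel runs to the lower right. In the side view the cap is at (250,309), the wheel at (294,211) and the handle at about (288,205).

Run:
```python
from h import *
for f,pts in(('scene0',dict(cap=(273,193),handletop=(283,196),disc=(275,232),nut=(287,226),jaw1=(348,300),jaw2=(363,292),ram=(312,257),chan=(325,278),end=(370,340))),('side0',dict(cap=(250,309),disc=(310,215),clamp=(283,180),funnel=(357,205),crock=(377,235)))):
    s=load(f)
    for k,(u,v) in pts.items(): print(f,k,np.round(pt(s,u,v),3))
    C=cloud(s)
    # disc plane fit
    m=(abs(C[...,2]-0.100)<.006)&(C[...,0]>.3)&(C[...,0]<.7)&(abs(C[...,1])<.4)
    print(m.sum(),np.median(C[m],0))
    im=s['image'].astype(int); dark=(im.max(-1)<50)&(C[...,2]>.008)&(C[...,2]<.2)&(C[...,0]>.3)&(C[...,0]<.75)&(abs(C[...,1])<.5)
    n,l,st,ce=cv2.connectedComponentsWithStats(dark.astype(np.uint8))
    for i in range(1,n):
        if st[i,4]>15: print(i,st[i],np.round(np.median(C[l==i],0),3),np.round(C[l==i].min(0),3),np.round(C[l==i].max(0),3))
s=load('scene0');c=s['image'][165:365,220:420,::-1];cv2.imwrite('pics/crop1.png',cv2.resize(c,(600,600),interpolation=cv2.INTER_CUBIC))
```

```text
scene0 cap [ 0.431 -0.305  0.017]
scene0 handletop [ 0.536 -0.066  0.155]
scene0 disc [ 0.597 -0.006  0.101]
scene0 nut [ 0.562 -0.005  0.106]
scene0 jaw1 [0.579 0.265 0.075]
scene0 jaw2 [0.538 0.264 0.076]
scene0 ram [0.556 0.097 0.071]
scene0 chan [0.556 0.151 0.044]
scene0 end [0.596 0.358 0.049]
1533 [ 0.56322912 -0.01053581  0.09974317]
1 [178 158  10   8  67] [ 0.684 -0.383  0.167] [ 0.668 -0.4    0.154] [ 0.695 -0.374  0.172]
2 [269 189  19  25 208] [ 0.534 -0.068  0.114] [ 0.409 -0.32   0.008] [ 0.547 -0.056  0.156]
3 [234 196   6   4  21] [ 0.54  -0.348  0.014] [ 0.531 -0.358  0.009] [ 0.548 -0.341  0.02 ]
4 [244 205   7   6  22] [ 0.537 -0.28   0.013] [ 0.529 -0.292  0.008] [ 0.545 -0.273  0.018]
side0 cap [ 0.426 -0.328  0.025]
side0 disc [ 0.595 -0.055  0.101]
side0 clamp [0.546 0.244 0.064]
side0 funnel [0.762 0.082 0.049]
side0 crock [ 0.744 -0.185  0.114]
1054 [ 0.56007886 -0.03758743  0.10043293]
1 [369 267  16  14 167] [ 0.677 -0.402  0.169] [ 0.666 -0.411  0.151] [ 0.692 -0.385  0.173]
2 [292 297   7   7  34] [ 0.531 -0.296  0.015] [ 0.524 -0.301  0.008] [ 0.538 -0.286  0.019]
3 [242 302  16  14 156] [ 0.426 -0.322  0.023] [ 0.408 -0.336  0.009] [ 0.442 -0.301  0.031]
4 [296 319   8   7  47] [ 0.532 -0.366  0.015] [ 0.526 -0.373  0.009] [ 0.541 -0.357  0.018]
```

View pics/crop1.png

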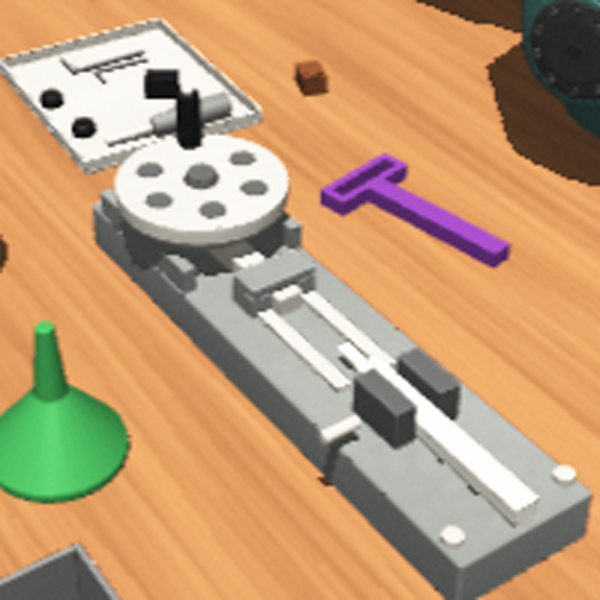

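The crop shows the cap at crop (160,85). The guide block is at (275,280), the tongue tip at (350,355) and the jaws at (385,405) and (430,380). Next I'll look at the cap with the wrist camera.

```bash
cat >> h.py <<'E'
def go(x,y,z,yaw,cmd=None):
    """7-vector parts: turn about tool z and tool shift (cm) from commanded pose (x,y,z,yaw), tool pointing down"""
    if cmd is None: o=robot.get_obs(); cmd=[*o['tool_pos'],o['ee_rot'][2]]
    c,s_=np.cos(cmd[3]),np.sin(cmd[3]); d=np.array([x,y,z])-cmd[:3]
    return np.round([-(yaw-cmd[3]),100*(c*d[0]+s_*d[1]),100*(s_*d[0]-c*d[1]),-100*d[2]],3)
E
python3 -c "
from h import *
print(go(.425,-.318,.15,.375,[.201,-.512,.206,.375]))"
```

```text
[-0.    27.949 -9.847  5.6  ]
```

move_arm --deltas '[0,0,0,28,-9.8,5.6,-1,0,0,0,28,-9.8,5.6,-1,0,0,0,28,-9.8,5.6,-1,0,0,0,28,-9.8,5.6,-1,0,0,0,28,-9.8,5.6,-1,0,0,0,28,-9.8,5.6,-1,0,0,0,28,-9.8,5.6,-1,0,0,0,28,-9.8,5.6,-1]'

```text
time: 0.95
tool_pos: [0.4263, -0.3172, 0.1488]
ee_rot: [-3.141, 0.001, 0.378]
wrist_force: [-0.2, 0.6, 0.2]
width: 0.0937
finger_force: 0.0
```

Run:
```python
from h import *
o=robot.get_obs();print(o['time'],o['tool_pos'],o['ee_rot'],abs(o['qvel']).max())
s=snap('wrist','w1')
```

```text
0.95 [ 0.42627143 -0.3171736   0.14878555] [-3.14062027e+00  1.36681152e-03  3.77580071e-01] 0.050317053254812436
```

View pics/w1.png

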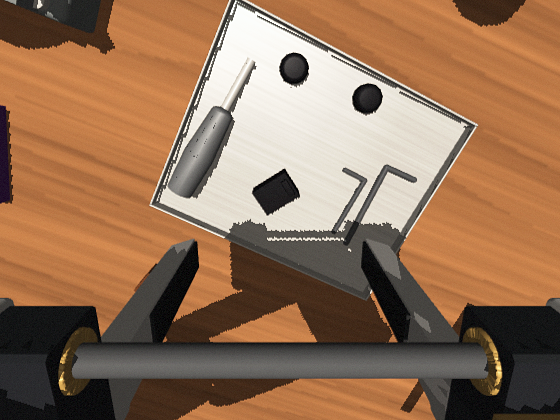

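The wrist view shows the cap at (276,192), with what looks like the ridge on its right side near (289,183). The screwdriver is on the left and the hex keys on the right. I'll fit its outline and look at an enhanced crop.

Run:
```python
from h import *
s=load('w1');C=cloud(s)
v,u=np.mgrid[0:420,0:560]
m=(abs(u-276)<35)&(abs(v-192)<30)&(C[...,2]>.012)&(s['depth']>0)&(s['image'].max(-1)<90)
n,l,st,ce=cv2.connectedComponentsWithStats(m.astype(np.uint8));k=1+np.argmax(st[1:,4]);P=C[l==k]
print(len(P),np.percentile(P[:,2],[2,25,50,75,98]))
r=cv2.minAreaRect((P[:,:2]*1000).astype(np.float32));print(r,cv2.boxPoints(r).round(1).tolist())
T=P[P[:,2]>np.percentile(P[:,2],98)-.006];print(len(T),cv2.minAreaRect((T[:,:2]*1000).astype(np.float32)))
c=s['image'][150:235,230:330].astype(float)
c=np.clip(c*4,0,255).astype(np.uint8)[:,:,::-1];cv2.imwrite('pics/c2.png',cv2.resize(c,(700,595),interpolation=cv2.INTER_CUBIC))
```

```text
1149 [0.01474903 0.02400488 0.02463257 0.02522659 0.02902404]
((425.387939453125, -312.4551086425781), (26.223827362060547, 35.78916549682617), 53.7472038269043) [[403.20001220703125, -312.3999938964844], [432.1000061035156, -333.6000061035156], [447.6000061035156, -312.5], [418.70001220703125, -291.29998779296875]]
1023 ((425.3826599121094, -312.4568786621094), (26.21478271484375, 35.78268051147461), 53.7472038269043)
```

View pics/c2.png

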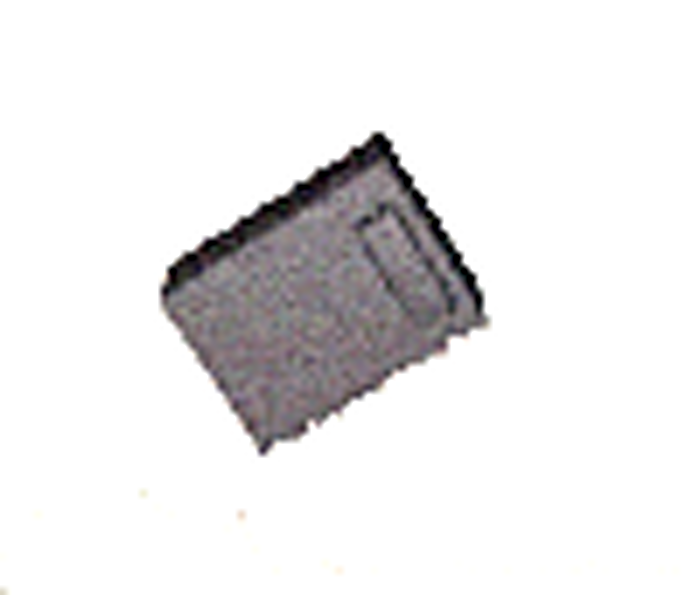

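The ridge is at crop (410,260), so the cap's open end points to image lower-left, which is about 143.7° in the world.

Run:
```python
from h import *
s=load('w1');C=cloud(s);c=np.array([.4254,-.3125]);a=np.radians(143.7)
ex=np.array([np.cos(a),np.sin(a)]);ey=np.array([np.sin(a),-np.cos(a)])
d=C[...,:2]-c; X=d@ex;Y=d@ey
for lo,hi in((15,25),(25,40),(40,50),(-25,-15),(-40,-25),(-50,-40)):
    m=(abs(X)<.012)&(Y>lo/1e3)&(Y<hi/1e3)&(s['depth']>0); print(lo,hi,m.sum(),C[m][:,2].max().round(4) if m.any() else None)
print(go(.4254,-.3125,.07,a))
```

```text
15 25 1088 0.2657
25 40 4023 0.266
40 50 268 0.2625
-25 -15 137 0.0043
-40 -25 338 0.0045
-50 -40 219 0.0045
[-2.133  0.183 -0.547  7.924]
```

move_arm --deltas '[0,0,-1.133,0.18,-0.55,3,-0.1,0,0,-1.133,0.18,-0.55,3,-0.1,0,0,-1.133,0.18,-0.55,3,-0.1,0,0,-1.133,0.18,-0.55,3,-0.1,0,0,-1.133,0.18,-0.55,3,-0.1,0,0,-1.133,0.18,-0.55,3,-0.1,0,0,-1.133,0.18,-0.55,3,-0.1,0,0,-1.133,0.18,-0.55,3,-0.1]'

```text
time: 1.8
tool_pos: [0.4243, -0.3144, 0.12]
ee_rot: [3.141, 0.001, 1.509]
wrist_force: [-0.2, -0.1, -0.5]
width: 0.0517
finger_force: 0.0
```

move_arm --deltas '[0,0,-1,0,0,0,-0.1,0,0,-1,0,0,0,-0.1,0,0,-1,0,0,0,-0.1,0,0,-1,0,0,0,-0.1,0,0,-1,0,0,0,-0.1,0,0,-1,0,0,0,-0.1,0,0,-1,0,0,0,-0.1,0,0,-1,0,0,0,-0.1]'

```text
time: 2.6
tool_pos: [0.4245, -0.3142, 0.12]
ee_rot: [-3.141, 0.001, 2.504]
wrist_force: [0.5, 0.6, -0.5]
width: 0.0513
finger_force: 0.0
```

Run:
```python
from h import *
o=robot.get_obs();print(o['time'],o['tool_pos'],o['ee_rot'],o['width'])
s=snap('wrist','w2');C=cloud(s)
v,u=np.mgrid[0:420,0:560]
d=C[...,:2]-[.4254,-.3125]
m=(np.hypot(d[...,0],d[...,1])<.03)&(C[...,2]>.017)&(C[...,2]<.035)&(s['depth']>0)&(s['image'].max(-1)<90)
n,l,st,ce=cv2.connectedComponentsWithStats(m.astype(np.uint8));k=1+np.argmax(st[1:,4]);P=C[l==k]
r=cv2.minAreaRect((P[:,:2]*1000).astype(np.float32));print(len(P),r)
a=np.radians(143.7);ex=np.array([np.cos(a),np.sin(a)]);ey=np.array([np.sin(a),-np.cos(a)])
X=d@ex;Y=d@ey
for lo,hi in((15,25),(25,40),(-25,-15),(-40,-25)):
  for C_,dd in((C,s['depth']),):
    m=(abs(X)<.012)&(Y>lo/1e3)&(Y<hi/1e3)&(dd>0)&(C_[...,2]<.07); print(lo,hi,m.sum(),C_[m][:,2].max().round(4) if m.any() else None)
s=load('w1');C=cloud(s);d=C[...,:2]-[.4254,-.3125];X=d@ex;Y=d@ey
m=(abs(X)<.012)&(Y>.015)&(Y<.04)&(C[...,2]<.07)&(s['depth']>0);print('w1',m.sum(),C[m][:,2].max())
print(go(.4254,-.3125,.0105,a))
```

```text
2.6 [ 0.42447646 -0.3142406   0.11999966] [-3.14090084e+00  8.61738464e-04  2.50418427e+00] 0.05126015081289579
1276 ((425.10601806640625, -312.4052734375), (25.83271598815918, 35.90281677246094), 54.228450775146484)
15 25 279 0.0052
25 40 423 0.0049
-25 -15 286 0.004
-40 -25 426 0.0046
w1 633 0.005190831325976641
[-5.0000e-03  2.8000e-02  1.6100e-01  1.0944e+01]
```

move_arm --deltas '[0,0,-0.01,0.03,0.16,4,-0.1,0,0,-0.01,0.03,0.16,8,-0.1,0,0,-0.01,0.03,0.16,10,-0.1,0,0,-0.01,0.03,0.16,10.95,-0.1,0,0,-0.01,0.03,0.16,10.95,-0.1,0,0,-0.01,0.03,0.16,10.95,1,0,0,-0.01,0.03,0.16,10.95,1,0,0,-0.01,0.03,0.16,10.95,1]'

```text
time: 3.45
tool_pos: [0.4273, -0.3118, 0.0117]
ee_rot: [-3.141, 0.003, 2.518]
wrist_force: [0.4, -0.8, -0.2]
width: 0.031
finger_force: 0.0
```

move_arm --deltas '[0,0,0,0,0,0,1,0,0,0,0,0,0,1]'

```text
time: 3.65
tool_pos: [0.4271, -0.3116, 0.0113]
ee_rot: [-3.141, 0.002, 2.518]
wrist_force: [-0.3, 0.9, 3.7]
width: 0.0256
finger_force: 30.0
```

Run:
```python
from h import *
print(go(.557,.12,.21,1.571))
```

```text
[  0.947  14.661  42.617 -19.871]
```

move_arm --deltas '[0,0,0,0,0,-1,1,0,0,0,0,0,-5,1,0,0,0,0,0,-10,1,0,0,0,0,0,-15,1,0,0,0,0,0,-20,1]'

```text
time: 4.15
tool_pos: [0.426, -0.3104, 0.2123]
ee_rot: [3.142, -0.0, 2.518]
wrist_force: [0.5, 0.1, -0.4]
width: 0.0255
finger_force: 30.0
```

move_arm --deltas '[0,0,0.947,14.7,42.6,0,1,0,0,0.947,14.7,42.6,0,1,0,0,0.947,14.7,42.6,0,1,0,0,0.947,14.7,42.6,0,1,0,0,0.947,14.7,42.6,0,1,0,0,0.947,14.7,42.6,0,1,0,0,0.947,14.7,42.6,0,1,0,0,0.947,14.7,42.6,0,1]'

```text
time: 4.95
tool_pos: [0.5313, 0.0381, 0.2105]
ee_rot: [3.141, 0.0, 1.568]
wrist_force: [1.4, -0.3, -0.6]
width: 0.0261
finger_force: 30.0
```

Run:
```python
from h import *
o=robot.get_obs();print(o['time'],o['tool_pos'],o['ee_rot'],o['width'],abs(o['qvel']).max(),go(.557,.12,.21,1.571))
```

```text
4.95 [0.53128677 0.03807405 0.21054913] [3.14108497e+00 4.34491238e-04 1.56761880e+00] 0.02608248979950107 0.9984659328865847 [-3.000e-03  8.201e+00  2.545e+00  5.500e-02]
```

move_arm --deltas '[0,0,0,4,1,0,1,0,0,0,6,1.7,0,1,0,0,0,6,1.7,0,1,0,0,0,6,1.7,0,1]'

```text
time: 5.35
tool_pos: [0.548, 0.0964, 0.21]
ee_rot: [-3.141, 0.001, 1.572]
wrist_force: [-0.7, -0.7, -0.1]
width: 0.0257
finger_force: 30.0
```

Run:
```python
from h import *
o=robot.get_obs();print(o['time'],o['tool_pos'],o['ee_rot'],o['width'],abs(o['qvel']).max())
s=snap('wrist','w3')
```

```text
5.35 [0.54796131 0.09644482 0.20998335] [-3.14093750e+00  8.71656429e-04  1.57169898e+00] 0.025745697345259135 0.03145626828428322
```

View pics/w3.png

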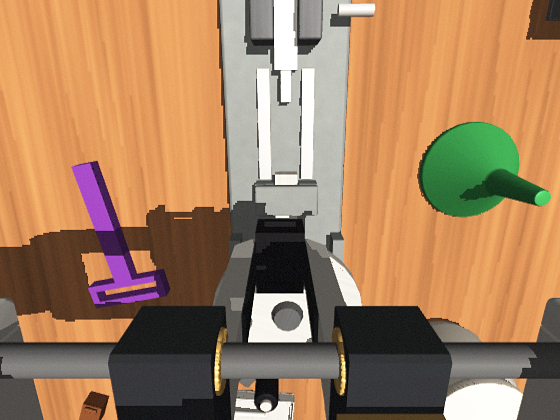

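The strips are at u≈263 and u≈308 over v 68–185, with the tongue tip at about (286,102) and the ram front at about (286,178). The jaws are at v<42. I'll fit these to get the nest frame.

Run:
```python
from h import *
s=load('w3');C=cloud(s);im=s['image'].astype(int);Z=C[...,2]
v,u=np.mgrid[0:420,0:560]
w=(im.min(-1)>170)&(s['depth']>0)
def comp(m,name,seed):
    n,l,st,ce=cv2.connectedComponentsWithStats(m.astype(np.uint8),connectivity=4)
    k=l[seed[1],seed[0]]; P=C[l==k]; r=cv2.minAreaRect((P[:,:2]*1000).astype(np.float32))
    print(name,k,st[k].tolist(),'z',np.round(np.percentile(P[:,2],[5,50,95]),4),'c',np.round(r[0],1),'size',np.round(r[1],1),'ang',round(r[2],2),'box',cv2.boxPoints(r).round(1).tolist()); return P,r
L,_=comp(w&(v<182),'stripL',(263,120)); Rr,_=comp(w&(v<182),'stripR',(308,120)); comp(w&(v<103)&(v>72)&(abs(u-286)<9),'tongue',(286,90))
comp(w&(v>165)&(v<186)&(abs(u-286)<14),'ram',(286,178))
dk=(im.max(-1)<110)&(v<60)&(Z>.06)
comp(dk,'jawL',(262,15));comp(dk,'jawR',(312,15))
for vv in range(30,220,4): print(vv,np.round(C[vv,286]*1000,1),im[vv,286].tolist())
print(pt(s,265,405),pt(s,288,316))
```

```text
stripL 1 [222, 0, 153, 182, 17668] z [0.0444 0.0459 0.0637] c [560.7 184.6] size [166.5 132. ] ang 89.96 box [[494.70001220703125, 101.4000015258789], [626.5999755859375, 101.30000305175781], [626.7000122070312, 267.79998779296875], [494.79998779296875, 267.8999938964844]]
stripR 1 [222, 0, 153, 182, 17668] z [0.0444 0.0459 0.0637] c [560.7 184.6] size [166.5 132. ] ang 89.96 box [[494.70001220703125, 101.4000015258789], [626.5999755859375, 101.30000305175781], [626.7000122070312, 267.79998779296875], [494.79998779296875, 267.8999938964844]]
tongue 1 [281, 73, 14, 30, 403] z [0.0447 0.0591 0.0605] c [554.5 193.1] size [12.6 26.3] ang 0.28 box [[548.2000122070312, 206.1999969482422], [548.2999877929688, 179.89999389648438], [560.9000244140625, 180.0], [560.7000122070312, 206.3000030517578]]
ram 1 [273, 166, 26, 19, 379] z [0.0447 0.0608 0.0627] c [553.1 109.1] size [25.7 17.2] ang 0.17 box [[540.2000122070312, 117.69999694824219], [540.2999877929688, 100.4000015258789], [566.0, 100.5], [566.0, 117.69999694824219]]
jawL 0 [0, 0, 560, 420, 234675] z [-0.0005  0.0016  0.3312] c [547.3   
[... 1678 characters left out ...]
25.5  45.1] [188, 189, 180]
162 [553.5 121.5  45.6] [186, 189, 181]
166 [553.6 117.3  45.1] [185, 186, 180]
170 [553.6 113.3  45.7] [179, 178, 174]
174 [553.4 112.   59.6] [187, 182, 170]
178 [553.4 108.4  61.3] [249, 246, 239]
182 [553.4 104.5  61.7] [250, 247, 241]
186 [553.2 102.8  71.5] [108, 107, 106]
190 [553.2  99.1  72.6] [185, 187, 178]
194 [553.3  95.4  73.6] [178, 183, 174]
198 [553.3  91.2  72.8] [183, 183, 174]
202 [553.3  87.7  74.5] [186, 186, 178]
206 [553.3  83.2  73. ] [182, 184, 174]
210 [553.4  79.2  73.2] [176, 179, 171]
214 [553.4  75.3  73.9] [165, 166, 160]
218 [553.7  66.6  60.9] [82, 78, 72]
[ 0.53491137 -0.06878981  0.15938008] [ 0.55531293 -0.01541672  0.10916668]
```

Run:
```python
from h import *
s=load('w3');im=s['image'].astype(int)
rows=np.arange(76,164,3)
def edges(v):
    g=im[v].min(-1).astype(float); out=[]
    for a,b in((248,262),(262,280),(292,306),(308,325)):
        d=np.diff(g[a:b]); k=np.argmax(abs(d)); x=a+k
        out.append(x+np.clip((222-g[x])/(g[x+1]-g[x]),0,1))
    return out
E=np.array([edges(v) for v in rows])
for j in range(4):
    P=np.array([pt(s,E[i,j],float(rows[i]),.051) for i in range(len(rows))])*1e3
    p=np.polyfit(P[:,1],P[:,0],1);
    for _ in range(3):
        r=P[:,0]-np.polyval(p,P[:,1]);k=abs(r)<max(.6,np.std(r)*1.5);p=np.polyfit(P[k,1],P[k,0],1)
    print(j,k.sum(),'slope',p[0].round(4),'x at y=120,146,200',np.polyval(p,[120,146,200]).round(2))
for z,vv in((.059,85),(.0655,45)):
    g=im[vv].min(-1); k=np.where(g[265:310]>240)[0]+265; print(vv,k.min(),k.max(),pt(s,k.min()-.5,vv*1.,z)*1e3,pt(s,k.max()+.5,vv*1.,z)*1e3)
```

```text
0 27 slope -0.0104 x at y=120,146,200 [526.58 526.31 525.75]
1 26 slope 0.1012 x at y=120,146,200 [535.28 537.91 543.38]
2 29 slope -0.0071 x at y=120,146,200 [568.49 568.31 567.92]
3 30 slope -0.0113 x at y=120,146,200 [579.7  579.41 578.8 ]
85 265 309 [533.11199533 194.96357079  59.        ] [574.36266671 195.01697821  59.        ]
45 274 293 [541.60771888 227.64704757  65.5       ] [559.02423577 227.66737089  65.5       ]
```

Run:
```python
from h import *
s=load('w3');C=cloud(s);o=s['obs']
c=np.array(o['tool_pos']);Y=C-c
m=(abs(Y[...,0])<.02)&(abs(Y[...,1])<.03)&(Y[...,2]>.006)&(Y[...,2]<.02)&(s['depth']>0)
P=C[m]-c;print(len(P),np.round(np.percentile(P,[1,50,99],axis=0)*1e3,1))
print(go(.5530,.1447,.0750,1.5813), go(.5530,.1447,.0548,1.5813))
```

```text
3431 [[-18.2 -16.3   7.4]
 [ -0.5   4.   13.3]
 [ 18.2  18.8  19.1]]
[-1.1000e-02  4.8900e+00  5.0000e-01  1.3509e+01] [-1.1000e-02  4.8900e+00  5.0000e-01  1.5529e+01]
```

move_arm --deltas '[0,0,-0.01,4.9,0.5,0,1,0,0,-0.01,4.9,0.5,0,1,0,0,-0.01,4.9,0.5,4,1,0,0,-0.01,4.9,0.5,8,1,0,0,-0.01,4.9,0.5,12,1,0,0,-0.01,4.9,0.5,13.5,1,0,0,-0.01,4.9,0.5,13.5,1,0,0,-0.01,4.9,0.5,13.5,1]'

```text
time: 6.2
tool_pos: [0.5545, 0.1449, 0.0769]
ee_rot: [3.139, -0.0, 1.58]
wrist_force: [0.2, -0.3, 0.1]
width: 0.0257
finger_force: 30.0
```

Run:
```python
from h import *
o=robot.get_obs();print(o['tool_pos'],o['ee_rot'],o['wrist_force']);print(go(.5530,.1447,.0548,1.5813))
```

```text
[0.55446433 0.14488811 0.07686972] [ 3.13892140e+00 -1.80995618e-04  1.57969888e+00] [ 0.15543387 -0.27890496  0.05682456]
[-2.000e-03 -1.800e-02 -1.470e-01  2.207e+00]
```

move_arm --deltas '[0,0,0,0,0,0,1,0,0,0,0,0,0.8,1,0,0,0,0,0,1.2,1,0,0,0,0,0,1.5,1,0,0,0,0,0,1.5,1]'

```text
time: 6.7
tool_pos: [0.5528, 0.1455, 0.0593]
ee_rot: [-3.14, 0.0, 1.581]
wrist_force: [-0.4, 0.5, 0.3]
width: 0.0256
finger_force: 30.0
```

Run:
```python
from h import *
o=robot.get_obs();print(o['tool_pos'],o['ee_rot'],o['wrist_force']);print(go(.5530,.1447,.0548,1.5813))
```

```text
[0.55278196 0.14548796 0.05926146] [-3.14027586e+00  2.90277670e-04  1.58089424e+00] [-0.42582581  0.48279616  0.34660609]
[-0.    -0.079  0.021  0.446]
```

Well aligned. I'll descend the last few millimetres and feel for contact.

move_arm --deltas '[0,0,0,-0.05,0.02,0.15,1,0,0,0,-0.05,0.02,0.3,1,0,0,0,-0.05,0.02,0.4,1,0,0,0,-0.05,0.02,0.4,1]'

```text
time: 7.1
tool_pos: [0.5534, 0.145, 0.0558]
ee_rot: [-3.141, 0.0, 1.581]
wrist_force: [0.3, -0.3, -0.2]
width: 0.0255
finger_force: 30.0
```

move_arm --deltas '[0,0,0,0,0,0.1,1,0,0,0,0,0,0.15,1,0,0,0,0,0,0.15,1]'

```text
time: 7.4
tool_pos: [0.5535, 0.145, 0.0544]
ee_rot: [-3.142, 0.0, 1.581]
wrist_force: [1.1, 0.2, -0.0]
width: 0.0258
finger_force: 30.0
```

Only about a millimetre is left, so I'll release, rise and look.

move_arm --deltas '[0,0,0,0,0,0.05,1,0,0,0,0,0,0.05,0,0,0,0,0,0,0.05,0,0,0,0,0,0,0.05,0,0,0,0,0,0,0.05,0,0,0,0,0,0,-3,0,0,0,0,0,0,-8,0,0,0,0,0,0,-13,0]'

```text
time: 8.2
tool_pos: [0.5526, 0.1448, 0.1848]
ee_rot: [-3.139, 0.001, 1.581]
wrist_force: [0.7, 0.5, 0.6]
width: 0.047
finger_force: 0.0
```

move_arm --deltas '[0,0,0,-4,0,-2.5,0,0,0,0,-4,0,-2.5,0,0,0,0,-4,0,-2.5,0]'

```text
time: 8.5
tool_pos: [0.5542, 0.1046, 0.2101]
ee_rot: [3.14, -0.001, 1.579]
wrist_force: [0.2, 0.8, -0.2]
width: 0.0469
finger_force: 0.0
```

Run:
```python
from h import *
o=robot.get_obs();print(o['time'],o['tool_pos'],o['ee_rot'],o['width'])
s=snap('wrist','w4');C=cloud(s)
m=(abs(C[...,0]-.553)<.017)&(C[...,1]>.115)&(C[...,1]<.18)&(C[...,2]>.058)&(C[...,2]<.08)&(s['depth']>0)&(s['image'].max(-1)<100)
n,l,st,ce=cv2.connectedComponentsWithStats(m.astype(np.uint8));k=1+np.argmax(st[1:,4]);P=C[l==k]
print(len(P),np.percentile(P[:,2],[5,50,95]),cv2.minAreaRect((P[:,:2]*1000).astype(np.float32)))
# handle top & nut
im=s['image'].astype(int)
m=(C[...,2]>.145)&(C[...,2]<.162)&(abs(C[...,0]-.54)<.06)&(abs(C[...,1]+.05)<.06)&(s['depth']>0)
if m.any(): P=C[m];print('handle',len(P),cv2.minEnclosingCircle((P[:,:2]*1000).astype(np.float32)))
```

```text
8.5 [0.55419639 0.10462338 0.21007969] [ 3.14009046e+00 -5.18569985e-04  1.57932225e+00] 0.04688308488730339
1056 [0.06624942 0.06758589 0.07128635] ((552.3544921875, 145.59971618652344), (25.34491729736328, 36.00892639160156), 1.0979464054107666)
handle 564 ((535.7385864257812, -70.94852447509766), 11.371854782104492)
```

View pics/w4.png

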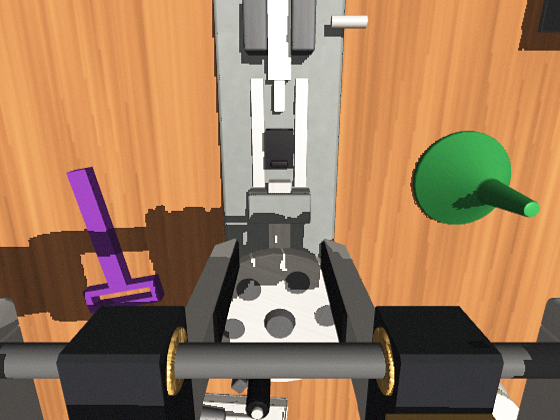

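The picture shows the cap lying in the channel at (279,148), with its ridge end towards the ram at (279,163) and its open end towards the tongue. It is centred to within 1 mm. Next is a closer look at the wheel and handle.

move_arm --deltas '[0,0,0,-26,-1,-4,-0.2,0,0,0,-26,-1,-4,-0.2,0,0,0,-26,-1,-4,-0.2,0,0,0,-26,-1,-4,-0.2,0,0,0,-26,-1,-4,-0.2,0,0,0,-26,-1,-4,-0.2,0,0,0,-26,-1,-4,-0.2,0,0,0,-26,-1,-4,-0.2]'

```text
time: 9.35
tool_pos: [0.5463, -0.1534, 0.2478]
ee_rot: [-3.139, -0.002, 1.582]
wrist_force: [0.5, 0.9, 0.0]
width: 0.0563
finger_force: 0.0
```

Run:
```python
from h import *
o=robot.get_obs();print(o['time'],o['tool_pos'],o['ee_rot'],o['width'],abs(o['qvel']).max())
s=snap('wrist','w5');C=cloud(s);D=s['depth']>0
P=C[(C[...,2]>.148)&(C[...,2]<.162)&(abs(C[...,0]-.54)<.05)&(abs(C[...,1]+.06)<.05)&D]
print('handle',len(P),np.median(P,0),cv2.minEnclosingCircle((P[:,:2]*1000).astype(np.float32)))
m=(C[...,2]>.094)&(C[...,2]<.112)&(abs(C[...,0]-.555)<.1)&(abs(C[...,1]+.015)<.1)&D
P=C[m];print('disc',len(P),cv2.minEnclosingCircle((P[:,:2]*1000).astype(np.float32)),np.round(P.min(0),4),np.round(P.max(0),4))
P=C[(C[...,2]>.1045)&(C[...,2]<.112)&(np.hypot(C[...,0]-.555,C[...,1]+.015)<.03)&D]
print('nut',len(P),cv2.minAreaRect((P[:,:2]*1000).astype(np.float32)),np.median(P,0))
```

```text
9.35 [ 0.54630182 -0.15336644  0.24780204] [-3.13901690e+00 -2.30808340e-03  1.58207728e+00] 0.056314010723637904 0.023264161212476066
handle 626 [ 0.53542946 -0.07150556  0.15548143] ((534.901611328125, -71.45076751708984), 10.819052696228027)
disc 17906 ((554.8079833984375, -39.47352600097656), 84.06468200683594) [ 0.4809 -0.1114  0.0941] [0.6277 0.0151 0.111 ]
nut 930 ((554.3289184570312, -20.425886154174805), (28.310718536376953, 28.072189331054688), 40.774749755859375) [ 0.55407439 -0.02053037  0.10826315]
```

View pics/w5.png

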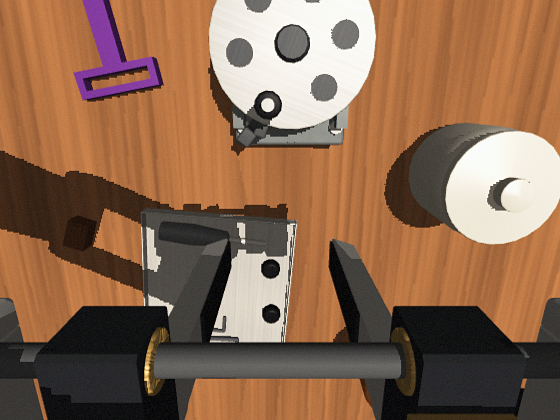

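The view shows the handle at (268,104), the hub nut at (292,42) and the disc around it. The measured handle-to-hub distance is 54.5 mm against 55 mm nominal, so the fix is good. I'll approach the handle from above.

Run:
```python
from h import *
print(go(.5350,-.0714,.18,1.582))
```

```text
[ 1.000e-03  8.169e+00 -1.042e+00  6.815e+00]
```

move_arm --deltas '[0,0,0,4.5,-0.6,3.5,-0.2,0,0,0,8.2,-1.05,6.8,-0.2,0,0,0,8.2,-1.05,6.8,-0.2,0,0,0,8.2,-1.05,6.8,-0.2,0,0,0,8.2,-1.05,6.8,-0.2]'

```text
time: 9.9
tool_pos: [0.5361, -0.0728, 0.1829]
ee_rot: [3.139, 0.001, 1.582]
wrist_force: [0.3, 0.0, 0.9]
width: 0.0562
finger_force: 0.0
```

Run:
```python
from h import *
o=robot.get_obs();print(o['tool_pos'],o['ee_rot'])
print(go(.5350,-.0714,.112,1.582))
```

```text
[ 0.53607967 -0.07284469  0.18289551] [3.13919646e+00 1.18185033e-03 1.58238021e+00]
[ 0.     0.146 -0.106  7.09 ]
```

move_arm --deltas '[0,0,0,0.1,-0.1,3,-0.2,0,0,0,0.1,-0.1,6,-0.2,0,0,0,0.1,-0.1,7,-0.2,0,0,0,0.1,-0.1,7,-0.2,0,0,0,0.1,-0.1,7,-0.2]'

```text
time: 10.4
tool_pos: [0.5355, -0.073, 0.1135]
ee_rot: [3.139, 0.001, 1.58]
wrist_force: [0.0, -0.3, 0.6]
width: 0.0564
finger_force: 0.0
```

move_arm --deltas '[0,0,0,0,0,0,1,0,0,0,0,0,0,1,0,0,0,0,0,0,1,0,0,0,0,0,0,1,0,0,0,0,0,0,1]'

```text
time: 10.9
tool_pos: [0.5349, -0.0721, 0.1119]
ee_rot: [3.14, 0.0, 1.581]
wrist_force: [0.5, -0.4, 0.8]
width: 0.0217
finger_force: 30.0
```

```bash
cat > f.py <<'E'
from h import *
W=[];Q=[]
for i in range(4):
    robot.snapshot('wrist'); o=robot.get_obs(); W.append(o['wrist_force']);Q.append(np.r_[o['tool_pos'],o['ee_rot'][2]])
W=np.mean(W,0);Q=np.mean(Q,0);hub=np.array([.5543,-.0204])
r=Q[:2]-hub;a=np.arctan2(r[1],r[0]);er=np.array([np.cos(a),np.sin(a)]);et=np.array([-er[1],er[0]])
print('t',round(robot.get_obs()['time'],2),'F',W.round(2),'pos',Q.round(4),'rad',(np.hypot(*r)*1e3).round(2),'ang',np.degrees(a).round(2),'push_t',(-W[:2]@et).round(2),'push_r',(-W[:2]@er).round(2))
E
python3 f.py
python3 - <<'E'
from h import *
import sys
o=robot.get_obs();yaw=1.582
a0=-110.7;h=np.array([.5543,-.0204])
p=lambda a:h+.055*np.array([np.cos(np.radians(a)),np.sin(np.radians(a))])
c,s=np.cos(yaw),np.sin(yaw)
for k in range(8):
    b=p(a0+48*k); out=[]
    for j in range(1,9):
        d=100*(p(a0+48*k+6*j)-b); out.append((round(c*d[0]+s*d[1],2),round(s*d[0]-c*d[1],2)))
    print(48*k,out)
E
```

```text
t 11.1 F [ 2.34 -0.11  0.42] pos [ 0.5349 -0.0721  0.1119  1.5809] rad 55.26 ang -110.56 push_t -2.23 push_r 0.72
0 [(np.float64(-0.18), np.float64(0.55)), (np.float64(-0.3), np.float64(1.11)), (np.float64(-0.37), np.float64(1.68)), (np.float64(-0.37), np.float64(2.26)), (np.float64(-0.31), np.float64(2.83)), (np.float64(-0.2), np.float64(3.39)), (np.float64(-0.02), np.float64(3.94)), (np.float64(0.21), np.float64(4.47))]
48 [(np.float64(0.28), np.float64(0.5)), (np.float64(0.62), np.float64(0.97)), (np.float64(1.0), np.float64(1.4)), (np.float64(1.43), np.float64(1.79)), (np.float64(1.89), np.float64(2.13)), (np.float64(2.39), np.float64(2.42)), (np.float64(2.91), np.float64(2.66)), (np.float64(3.46), np.float64(2.84))]
96 [(np.float64(0.56), np.float64(0.12)), (np.float64(1.13), np.float64(0.19)), (np.float64(1.71), np.float64(0.19)), (np.float64(2.28), np.float64(0.13)), (np.float64(2.85), np.float64(0.02)), (np.float64(3.4), np.float64(-0.16)), (np.float64(3.92), np.float64(-0.39)), (np.float64(4.42), np.float64(-0.67))]
144 [(np.float64(0.47), np.float64(-0.34)), (np.float64(0.9
[... 833 characters left out ...]
(-3.4), np.float64(-1.99)), (np.float64(-3.97), np.float64(-2.05))]
288 [(np.float64(-0.58), np.float64(-0.0)), (np.float64(-1.15), np.float64(0.05)), (np.float64(-1.71), np.float64(0.17)), (np.float64(-2.26), np.float64(0.34)), (np.float64(-2.79), np.float64(0.58)), (np.float64(-3.29), np.float64(0.86)), (np.float64(-3.76), np.float64(1.2)), (np.float64(-4.19), np.float64(1.58))]
336 [(np.float64(-0.39), np.float64(0.43)), (np.float64(-0.73), np.float64(0.89)), (np.float64(-1.02), np.float64(1.39)), (np.float64(-1.26), np.float64(1.91)), (np.float64(-1.44), np.float64(2.46)), (np.float64(-1.56), np.float64(3.02)), (np.float64(-1.62), np.float64(3.59)), (np.float64(-1.63), np.float64(4.17))]
```

Gripped. First call: 48° of the turn.

move_arm --deltas '[0,0,0,-0.18,0.55,0,1,0,0,0,-0.3,1.11,0,1,0,0,0,-0.37,1.68,0,1,0,0,0,-0.37,2.26,0,1,0,0,0,-0.31,2.83,0,1,0,0,0,-0.2,3.39,0,1,0,0,0,-0.02,3.94,0,1,0,0,0,0.21,4.47,0,1]'

```text
time: 11.9
tool_pos: [0.5792, -0.0705, 0.1119]
ee_rot: [-3.141, 0.002, 1.58]
wrist_force: [-4.1, -0.1, 5.6]
width: 0.0218
finger_force: 30.0
```

```bash
python3 f.py
```

```text
t 12.1 F [-0.08 -0.09  3.95] pos [ 0.5802 -0.0699  0.1119  1.5808] rad 55.9 ang -62.36 push_t 0.11 push_r -0.04
```

move_arm --deltas '[0,0,0,0.28,0.5,0,1,0,0,0,0.62,0.97,0,1,0,0,0,1.0,1.4,0,1,0,0,0,1.43,1.79,0,1,0,0,0,1.89,2.13,0,1,0,0,0,2.39,2.42,0,1,0,0,0,2.91,2.66,0,1,0,0,0,3.46,2.84,0,1]'

```text
time: 12.9
tool_pos: [0.6083, -0.035, 0.1119]
ee_rot: [3.139, 0.001, 1.58]
wrist_force: [2.0, -4.5, 5.1]
width: 0.0218
finger_force: 30.0
```

```bash
python3 f.py
```

```text
t 13.1 F [ 4.9  -1.45  3.31] pos [ 0.6086 -0.0336  0.1119  1.5818] rad 55.84 ang -13.64 push_t 0.26 push_r -5.1
```

move_arm --deltas '[0,0,0,0.56,0.13,0,1,0,0,0,1.13,0.2,0,1,0,0,0,1.71,0.2,0,1,0,0,0,2.28,0.14,0,1,0,0,0,2.85,0.03,0,1,0,0,0,3.4,-0.14,0,1,0,0,0,3.92,-0.37,0,1,0,0,0,4.42,-0.65,0,1]'

```text
time: 13.9
tool_pos: [0.6006, 0.0099, 0.1119]
ee_rot: [3.139, -0.0, 1.581]
wrist_force: [4.0, -0.8, 5.5]
width: 0.0215
finger_force: 30.0
```

```bash
python3 f.py
```

```text
t 14.1 F [3.13 2.47 5.78] pos [0.5997 0.0111 0.1119 1.5819] rad 55.31 ang 34.76 push_t -0.25 push_r -3.98
```

move_arm --deltas '[0,0,0,0.47,-0.34,0,1,0,0,0,0.9,-0.72,0,1,0,0,0,1.29,-1.14,0,1,0,0,0,1.63,-1.61,0,1,0,0,0,1.92,-2.1,0,1,0,0,0,2.15,-2.63,0,1,0,0,0,2.34,-3.18,0,1,0,0,0,2.46,-3.74,0,1]'

```text
time: 14.9
tool_pos: [0.5618, 0.0337, 0.1118]
ee_rot: [-3.141, 0.0, 1.581]
wrist_force: [2.6, -0.7, 5.0]
width: 0.0218
finger_force: 30.0
```

```bash
python3 f.py
```

```text
t 15.1 F [-0.18 -0.92  7.22] pos [0.5606 0.0338 0.1118 1.5811] rad 54.6 ang 83.4 push_t -0.07 push_r 0.93
```

move_arm --deltas '[0,0,0,0.06,-0.57,0,1,0,0,0,0.07,-1.15,0,1,0,0,0,0.01,-1.72,0,1,0,0,0,-0.11,-2.28,0,1,0,0,0,-0.28,-2.83,0,1,0,0,0,-0.51,-3.36,0,1,0,0,0,-0.8,-3.86,0,1,0,0,0,-1.13,-4.33,0,1]'

```text
time: 15.9
tool_pos: [0.5197, 0.0213, 0.1118]
ee_rot: [3.139, 0.001, 1.581]
wrist_force: [7.0, -2.8, 3.5]
width: 0.0212
finger_force: 30.0
```

```bash
python3 f.py
```

```text
t 16.1 F [ 3.7  -3.26  5.65] pos [0.5188 0.0206 0.1118 1.5801] rad 54.23 ang 130.88 push_t 0.66 push_r 4.88
```

move_arm --deltas '[0,0,0,-0.38,-0.42,0,1,0,0,0,-0.81,-0.8,0,1,0,0,0,-1.27,-1.13,0,1,0,0,0,-1.77,-1.41,0,1,0,0,0,-2.29,-1.64,0,1,0,0,0,-2.84,-1.82,0,1,0,0,0,-3.4,-1.94,0,1,0,0,0,-3.97,-2.0,0,1]'

```text
time: 16.9
tool_pos: [0.5002, -0.0165, 0.1118]
ee_rot: [3.139, -0.003, 1.582]
wrist_force: [5.1, 2.8, 4.6]
width: 0.0216
finger_force: 30.0
```

```bash
python3 f.py
```

```text
t 17.1 F [5.61 0.33 4.49] pos [ 0.5001 -0.0177  0.1118  1.5807] rad 54.31 ang 177.11 push_t 0.61 push_r 5.59
```

move_arm --deltas '[0,0,0,-0.58,0.02,0,1,0,0,0,-1.15,0.08,0,1,0,0,0,-1.71,0.2,0,1,0,0,0,-2.26,0.37,0,1,0,0,0,-2.79,0.61,0,1,0,0,0,-3.29,0.89,0,1,0,0,0,-3.76,1.23,0,1,0,0,0,-4.19,1.61,0,1]'

```text
time: 17.9
tool_pos: [0.5143, -0.0579, 0.1118]
ee_rot: [-3.138, -0.004, 1.582]
wrist_force: [-2.2, 3.2, 8.8]
width: 0.0217
finger_force: 30.0
```

```bash
python3 f.py
python3 - <<'E'
from h import *
yaw=1.581;h=np.array([.5546,-.0207]);c,s=np.cos(yaw),np.sin(yaw)
p=lambda a:h+.055*np.array([np.cos(np.radians(a)),np.sin(np.radians(a))])
a0=-110.7
for d in [336,340,342,344,346]+list(range(347,372)):
    q=100*(p(a0+d)-p(a0+336)); print(d,round(c*q[0]+s*q[1],3),round(s*q[0]-c*q[1],3))
E
```

```text
t 18.1 F [0.29 0.68 7.59] pos [ 0.5151 -0.0588  0.1118  1.581 ] rad 54.87 ang -135.58 push_t 0.28 push_r 0.68
336 0.0 0.0
340 -0.263 0.279
342 -0.387 0.426
344 -0.506 0.577
346 -0.62 0.731
347 -0.675 0.81
348 -0.728 0.89
349 -0.78 0.971
350 -0.831 1.052
351 -0.88 1.135
352 -0.927 1.218
353 -0.974 1.302
354 -1.018 1.387
355 -1.062 1.473
356 -1.103 1.559
357 -1.144 1.646
358 -1.182 1.734
359 -1.219 1.823
360 -1.255 1.912
361 -1.289 2.002
362 -1.322 2.092
363 -1.353 2.183
364 -1.382 2.274
365 -1.41 2.366
366 -1.436 2.458
367 -1.46 2.551
368 -1.483 2.645
369 -1.504 2.738
370 -1.524 2.832
371 -1.542 2.926
```

move_arm --deltas '[0,0,0,-0.13,0.14,0,1,0,0,0,-0.26,0.28,0,1,0,0,0,-0.39,0.43,0,1,0,0,0,-0.51,0.58,0,1,0,0,0,-0.62,0.73,0,1]'

```text
time: 18.6
tool_pos: [0.5213, -0.0644, 0.1117]
ee_rot: [-3.137, -0.003, 1.581]
wrist_force: [-2.1, 1.8, 8.3]
width: 0.0215
finger_force: 30.0
```

move_arm --deltas '[0,0,0,-0.03,0.04,0,1,0,0,0,-0.05,0.08,0,1,0,0,0,-0.08,0.12,0,1,0,0,0,-0.11,0.16,0,1]'

```text
time: 19.0
tool_pos: [0.5229, -0.0655, 0.1118]
ee_rot: [-3.137, -0.003, 1.581]
wrist_force: [-2.2, 1.7, 9.1]
width: 0.0216
finger_force: 30.0
```

```bash
python3 f.py
```

```text
t 19.2 F [-1.86  1.22  9.07] pos [ 0.5229 -0.0656  0.1118  1.5813] rad 55.03 ang -124.75 push_t 2.23 push_r -0.06
```

move_arm --deltas '[0,0,0,-0.03,0.04,0,1,0,0,0,-0.05,0.08,0,1,0,0,0,-0.08,0.12,0,1,0,0,0,-0.1,0.165,0,1]'

```text
time: 19.6
tool_pos: [0.5244, -0.0666, 0.1117]
ee_rot: [-3.137, -0.003, 1.581]
wrist_force: [-2.9, 1.2, 9.2]
width: 0.0213
finger_force: 30.0
```

```bash
python3 f.py
```

```text
t 19.8 F [-2.17  1.35  8.77] pos [ 0.5245 -0.0667  0.1118  1.5813] rad 55.06 ang -122.75 push_t 2.56 push_r -0.04
```

move_arm --deltas '[0,0,0,-0.024,0.042,0,1,0,0,0,-0.048,0.084,0,1,0,0,0,-0.048,0.084,0,1]'

```text
time: 20.1
tool_pos: [0.5253, -0.0672, 0.1117]
ee_rot: [-3.137, -0.002, 1.581]
wrist_force: [-1.7, 1.6, 9.5]
width: 0.0217
finger_force: 30.0
```

move_arm --deltas '[0,0,0,-0.024,0.042,0,1,0,0,0,-0.047,0.084,0,1,0,0,0,-0.047,0.084,0,1]'

```text
time: 20.4
tool_pos: [0.5261, -0.0678, 0.1118]
ee_rot: [-3.137, -0.002, 1.581]
wrist_force: [-1.7, 0.9, 9.2]
width: 0.0216
finger_force: 30.0
```

```bash
python3 f.py
```

```text
t 20.6 F [-2.09  0.45  9.28] pos [ 0.5262 -0.0677  0.1118  1.5812] rad 55.07 ang -120.74 push_t 2.02 push_r -0.68
```

move_arm --deltas '[0,0,0,-0.028,0.05,0,1,0,0,0,-0.055,0.1,0,1,0,0,0,-0.055,0.1,0,1]'

```text
time: 20.9
tool_pos: [0.5271, -0.0684, 0.1118]
ee_rot: [-3.137, -0.002, 1.581]
wrist_force: [-1.4, 2.0, 8.4]
width: 0.0216
finger_force: 30.0
```

move_arm --deltas '[0,0,0,-0.026,0.051,0,1,0,0,0,-0.053,0.103,0,1,0,0,0,-0.053,0.103,0,1]'

```text
time: 21.2
tool_pos: [0.5282, -0.0689, 0.1118]
ee_rot: [-3.137, -0.002, 1.581]
wrist_force: [-1.5, 1.2, 8.5]
width: 0.0215
finger_force: 30.0
```

move_arm --deltas '[0,0,0,-0.025,0.051,0,1,0,0,0,-0.05,0.103,0,1,0,0,0,-0.05,0.103,0,1]'

```text
time: 21.5
tool_pos: [0.5289, -0.0694, 0.1118]
ee_rot: [-3.136, -0.002, 1.581]
wrist_force: [-3.1, 0.6, 9.8]
width: 0.0215
finger_force: 30.0
```

move_arm --deltas '[0,0,0,-0.024,0.052,0,1,0,0,0,-0.048,0.105,0,1,0,0,0,-0.048,0.105,0,1]'

```text
time: 21.8
tool_pos: [0.5291, -0.0695, 0.1117]
ee_rot: [-3.134, -0.003, 1.581]
wrist_force: [-5.1, 2.2, 11.1]
width: 0.022
finger_force: 30.0
```

```bash
python3 f.py
```

```text
t 22.0 F [-5.09  1.28 10.57] pos [ 0.5291 -0.0694  0.1117  1.5812] rad 55.15 ang -117.21 push_t 5.11 push_r -1.19
```

move_arm --deltas '[0,0,0,-0.022,0.045,0,1,0,0,0,-0.022,0.045,0,1,0,0,0,-0.022,0.045,0,1]'

```text
time: 22.3
tool_pos: [0.5292, -0.0695, 0.1117]
ee_rot: [-3.133, -0.003, 1.581]
wrist_force: [-5.6, 2.3, 11.4]
width: 0.0213
finger_force: 30.0
```

```bash
python3 f.py
```

```text
t 22.5 F [-6.47  1.95 11.42] pos [ 0.5292 -0.0695  0.1117  1.5813] rad 55.15 ang -117.11 push_t 6.65 push_r -1.21
```

move_arm --deltas '[0,0,0,-0.03,0.06,0,1,0,0,0,-0.06,0.13,0,1,0,0,0,-0.06,0.13,0,1]'

```text
time: 22.8
tool_pos: [0.5294, -0.0696, 0.1117]
ee_rot: [-3.131, -0.004, 1.581]
wrist_force: [-9.3, 2.7, 12.2]
width: 0.0217
finger_force: 30.0
```

```bash
python3 f.py
```

```text
t 23.0 F [-9.36  3.48 13.29] pos [ 0.5294 -0.0696  0.1117  1.5814] rad 55.17 ang -116.86 push_t 9.92 push_r -1.13
```

move_arm --deltas '[0,0,0,-0.02,0.04,0,1,0,0,0,-0.02,0.04,0,1,0,0,0,-0.02,0.04,0,1,0,0,0,-0.02,0.04,0,1,0,0,0,-0.02,0.04,0,1,0,0,0,-0.02,0.04,0,1,0,0,0,-0.02,0.04,0,1,0,0,0,-0.02,0.04,0,1]'

```text
time: 23.8
tool_pos: [0.5294, -0.0696, 0.1117]
ee_rot: [-3.13, -0.005, 1.581]
wrist_force: [-9.9, 2.7, 13.8]
width: 0.0214
finger_force: 30.0
```

```bash
python3 f.py
```

```text
t 24.0 F [-10.12   3.73  13.41] pos [ 0.5295 -0.0696  0.1117  1.5815] rad 55.16 ang -116.78 push_t 10.71 push_r -1.23
```

move_arm --deltas '[0,0,0,0.04,-0.07,0,1,0,0,0,0.07,-0.15,0,1,0,0,0,0.07,-0.15,0,-0.2,0,0,0,0.07,-0.15,0,-0.2,0,0,0,0.07,-0.15,0,-0.2,0,0,0,0.07,-0.15,0,-0.2,0,0,0,0.07,-0.15,0,-0.2,0,0,0,0.07,-0.15,0,-0.2]'

```text
time: 24.8
tool_pos: [0.533, -0.0712, 0.1112]
ee_rot: [-3.141, -0.0, 1.581]
wrist_force: [-0.2, 0.3, -0.1]
width: 0.0563
finger_force: 0.0
```

move_arm --deltas '[0,0,0,0,0,-1,-0.2,0,0,0,0,0,-5,-0.2,0,0,0,0,0,-10,-0.2,0,0,0,4,0,-12,-0.2,0,0,0,9,1.5,-12,-0.2,0,0,0,13,2,-12,-0.2,0,0,0,13,2,-12,-0.2,0,0,0,13,2,-12,-0.2]'

```text
time: 25.6
tool_pos: [0.5519, 0.0596, 0.2321]
ee_rot: [3.141, 0.001, 1.583]
wrist_force: [-0.1, -1.0, -0.0]
width: 0.0563
finger_force: 0.0
```

Run:
```python
from h import *
o=robot.get_obs();print(o['time'],o['tool_pos'],o['ee_rot'],o['width'],o['wrist_force'])
s=snap('wrist','w6');C=cloud(s)
for vv in range(20,215,5): print(vv,np.round(pt(s,283,vv)*1e3,1),s['image'][vv,283].tolist())
```

```text
25.6 [0.55189473 0.05957545 0.23208755] [3.14102507e+00 7.87261172e-04 1.58283611e+00] 0.05627726047169271 [-0.08614438 -1.02539529 -0.04679927]
20 [552.4 215.2  64. ] [255, 255, 255]
25 [552.5 211.3  62.6] [255, 255, 255]
30 [552.5 206.   68.9] [87, 81, 80]
35 [552.6 202.1  67.3] [96, 87, 88]
40 [552.6 198.2  66. ] [94, 90, 92]
45 [552.7 193.6  68.4] [91, 87, 85]
50 [552.8 189.5  67.2] [92, 86, 84]
55 [552.8 185.1  68. ] [88, 86, 85]
60 [552.9 180.8  67.5] [90, 85, 86]
65 [552.9 176.1  71.4] [79, 77, 77]
70 [553.  172.1  68.1] [89, 83, 83]
75 [553.3 169.2  45.4] [68, 68, 67]
80 [553.3 164.4  45.4] [191, 192, 182]
85 [553.4 159.6  46. ] [184, 186, 178]
90 [553.5 154.8  46.4] [185, 185, 178]
95 [553.6 150.   45.1] [184, 185, 178]
100 [553.6 145.1  45.2] [184, 185, 177]
105 [553.7 140.1  46.3] [182, 183, 174]
110 [553.8 135.1  45.2] [178, 176, 169]
115 [553.9 130.1  45.5] [181, 181, 175]
120 [553.9 125.1  45.6] [180, 183, 175]
125 [554.  119.9  44.6] [182, 186, 181]
130 [554.1 114.8  45.4] [180, 181, 176]
135 [554.  111.1  61.3] [252, 250, 245]
140 [554.1 106.3  63.3] [250, 247, 242]
145 [554.  102.6  73.3] [148, 149, 142]
150 [554.1  97.9  74.8] [186, 186, 181]
155 [554.2  92.8  74.1] [185, 186, 177]
160 [554.3  87.6  72.9] [183, 183, 175]
165 [554.3  82.4  72.1] [183, 185, 175]
170 [554.4  77.6  73.4] [181, 185, 177]
175 [554.7  69.7  60.5] [253, 250, 244]
180 [554.7  64.8  62.5] [248, 245, 239]
185 [554.8  59.6  63.1] [247, 244, 236]
190 [554.9  53.7  61.5] [248, 244, 238]
195 [555.   48.4  62.2] [249, 243, 236]
200 [554.6  53.2  97.8] [215, 204, 193]
205 [554.6  48.8  99.8] [249, 246, 240]
210 [554.7  44.  100.5] [250, 247, 242]
```

View pics/w6.png

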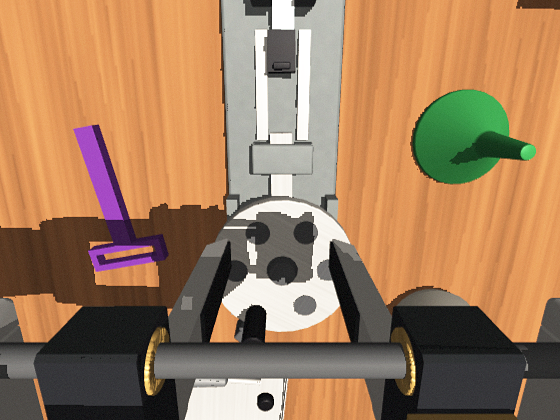

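The picture shows the cap at (282,52), pushed right up to the tongue's root: its open end is at y≈207 mm and the shoulder at ≈209 mm. The ram is drawn back at (283,135) and the gripper is clear of everything.

```bash
python3 -c "
from bench import robot
print(robot.close_job())"
```

```text
the job is handed in; nothing more can be done
None
```

The ram pressed the cap fully onto the tongue (open end about 2 mm short of the shoulder) and drew back; I leaned the wheel on its end stop at about 10.7 N, let go, and handed the job in at about 26 s.

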